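Book in a turned part: keyway to the scanner, job plate to the reader

TASK

Turn the part standing on the reading station, on its spot, until its keyway squarely faces the scanner window, and let go of it. Then pick up the notched job plate (not the spare one without a notch) and hold it level, label up, with its frosted, notched end pointing to the scanner block and the label centred about 80 mm above the small ringed read pad; finish while still holding it there, clear of everything. Leave all the other things on the bench where they are.

Things in the scene. Friction and masses are not known exactly. Their poses are not given: they have to be found in the camera images.
- station: fixed reading station: grey base 190 (x) x 270 (y) x 12 mm, origin at the centre of its underside, x pointing from the open side (robot) to the scanner. Black scanner block at x 50 to 95 mm, 250 mm wide, top 97 mm up, a window in its face opposite the part. At y 70 mm a reading head on a post looks down at 45 deg over the read pad; it spans x 36 to 100, z 150 to 215 mm
- part_spot (a point): centre of the round rubber spot (68 mm across, flush) on the station's base where the turned part stands, at station (-25, -70, 12) mm
- read_pad (a point): centre of the small ringed round pad (44 mm across, flush) on the station's base, at station (-25, 70, 12) mm; the label is read above it
- part: loose turned aluminium part standing on the station: 50 mm diameter, 60 mm tall, with a 60 mm flange on the lowest 12 mm; 0.2 to 0.45 kg. Origin at the centre of its underside (12 mm above the bench), z up; x points out through its marked side, where a dark 8 mm keyway runs down the side and across the top from bore to rim
- keyway (a point): on the outside of the part in the middle of the keyway, 25 mm from the axis and 40 mm above the part's underside
- plate: job plate: loose aluminium plate 110 x 40 x 8 mm, 0.1 kg, flat on the bench, label up, any yaw, in one of two places on the right (spare plate in the other). Frosted end: the one with a 12 x 12 mm notch in a corner (x 43 to 55, y -20 to -8 mm). Origin: centre of the underside, x along it to the frosted end, z out of the label face. Frosted area x 15 to 55 mm; other end bare
- label (a point): centre of the label on the plate's upper face, 35 mm from the plate's middle towards the frosted end (plate 35, 0, 8 mm)
- blank: bystander, loose: spare plate without a notch, bare aluminium, 110 x 40 x 8 mm, no frosted end; lies flat at any yaw; origin at the centre of its underside, x along its length
- dome_nut: bystander, loose: dark domed clamp nut standing on a 34 mm round flange, 29 mm tall; origin at the centre of its underside
- chuck_key: bystander, loose: steel T-handled chuck key lying flat, 130 mm long with a 120 mm crossbar, 18 mm thick; origin on the bench under its middle
- tool_holder: bystander, loose: dark steel tool block 75 x 35 x 40 mm carrying a 130 mm square lathe tool; origin at the centre of its underside
- spacer: bystander, loose: plain steel ring, 56 mm outside, 36 mm inside, 22 mm tall; origin at the centre of its underside
- micrometer: bystander, loose: micrometer with a horseshoe frame, lying flat, about 130 x 55 mm, 18 mm high; origin on the bench at the open side of the frame
- chuck_jaw: bystander, loose: stepped steel chuck jaw 60 x 24 mm, 36 mm tall at its high step; origin at the centre of its underside

How it is judged:
By the outcome, as a careful person would: the job done as asked, in the order asked, and still so for the second after the job is handed in, while the arm keeps its last pose, push and grip.
It also fails if it takes over 53 s, if anything falls off the work surface, if the arm or the gripper's body presses on something with over 40 N, if the wrist force passes 120 N, or if a joint passes its speed limit or range.

ROBOT

A 6-joint arm with a two-finger parallel gripper is mounted at the origin on the work surface. World frame = base frame: x ahead of the robot, y to its left, z up, the work surface at z = 0. Lengths are in m, angles in rad, forces in N, time in s.
With the tool pointing down it reaches from about 0.375 to 0.9 m from the base axis. Payload 3.1 kg.
Tool frame: the origin (TCP) lies at the very end of the fingers, on their centre line; the grasp point (between the pads) lies 19 mm behind it (robot.tcp_to_grasp is the distance from the TCP to the grasp point, in m); z points along the fingers, y is the direction in which the jaws open and shut (so a half turn about z gives the same grasp; the last joint's range is limited). The gripper opens to 85 mm and grips with 20 to 120 N. Pads are 22 mm wide; open, the fingers measure 114 mm over their backs; the gripper's body (76 mm by 85 mm) begins 54 mm behind the grasp point. The pads swing forward as they close: fully open they stand 13 mm farther back than shut.
Start: joints at [1.026, 0.527, 1.433, -0, 1.181, -0.178], TCP at [0.224, 0.584, 0.231] pointing down, gripper open.
Joint ranges: [-3.08, 3.08], [-0.75, 2.2], [0.22, 2.44], [-1.43, 4.57], [0, 2.65], [-2.85, 2.85]. Speed limits (rad/s): [2.79, 2.79, 3.14, 3.14, 3.14, 3.14].

INTERFACE

Orientations are given as a unit quaternion [w, x, y, z].
In Python, from workcell import robot gives the robot as it stands. The module is installed in compiled form; this text tells all that it offers.
- The arm moves only by the tool step_arm, never from a script. Its argument "rows" is a list of rows, each an object with "fingers": the opening in per cent of the stroke, from 0 (shut) to 100 (fully open); "dp": the shift along the world's x, y, z in m, a list of three; "turn": the turn about the world's z in degrees. A call has exactly 5 rows; each row shifts and turns the pose as measured when the row begins; what a row does not reach is not made up. A row lasts 1/10 s, in which the tool goes at most 50 mm and 8.59 degrees, less where a joint would pass 70% of its speed; a pose out of reach is approached as far as the arm can. A call is refused whole if a number of a shift passes 0.05 or a number of a turn 8.59, either way. A call with a gripper value outside its range is refused whole. The fingers move at their own pace and stop on an object; "grip_force" is the grip in N (left out, the last holds). Time passes only in rows, so rows that do not move let the fingers close, or fill a call up. It gives the time, the measured TCP pose, the force and the opening at its end, in the units of the state.
- robot.observe(): the state, without advancing time (a new reading comes with each control period).
- robot.capture(name): name is "side" or "top" or "wrist"; returns the picture (480x640x3 uint8, red, green, blue); there is no depth.
- robot.camera_params(name): a dict with "mtx" (3x3 intrinsics, pixels), "R" (3x3) and "t" (3): a world point X has camera coordinates R X + t. Camera axes: x right, y down, z forward; pixel columns grow to the right and rows downward; lengths in m; the calibration is good to about 2 mm. The wrist camera is an equidistant fisheye: a pixel r from the principal point sees the ray r / f radians off the axis. A picture is of the moment at which its call begins: read the wrist's pose just before it. camera_params takes no time and is no camera call; for the wrist camera it gives the pose at the moment of the call.
- robot.job_done(): hands the job in, once; it reports no verdict.
Trained networks look in the newest picture that a camera, given by its name, has taken for a name from the list of things; names that differ only in an ending like _2 or _b are one class to them, and where a whole thing is asked for, a point or a joint stands for the part that bears it (a point fixed in the world has none). Each returns a list of dicts, best first, with "conf" (0 to 1); they miss things now and then, are a little off and sometimes report something else, mostly with a low value. They report only what shows in the picture. A call takes as long as a camera call.
- robot.boxes_of(camera, label): "at" ([x, y, z] in m, in the coordinates of the camera as it stood for that picture, good to about 4 mm: the middle of the surface that is visible of it).
- robot.trace(camera, label): "pixels" (480x640 bool, what is visible of it).
- robot.tip_of(camera, label): "at" ([x, y, z] in m, in the coordinates of the camera as it stood for that picture, good to about 4 mm: a listed point, or the origin of a listed thing).
The state is a dict: "time": time; "joint_positions": joint angles; "qvel": joint speeds; "effort": joint torques, N m; "eef_pos": TCP position; "orientation": TCP orientation; "ft_force": force on the tool from outside, world axes, zero at the start; "moment": the same for the moment, N m; "finger_gap": finger opening in m.
Only numpy, scipy, OpenCV 4.12 (cv2) and the standard library are available. Lean on these libraries where they do the work, as an engineer would, in place of code of your own. Each camera call takes 0.05 s, during which the arm holds its last target.

## Working session

There is one attempt and no reset: what is moved stays moved. The work goes in short steps, Python scripts to look and compute and a tool call to move; the robot and the scene stay as the last step left them, time stands still between calls to the robot, and variables do not carry over. Pictures are saved under pics/ and viewed, and the job is handed in when it is done.

Besides the shell and the picture viewer there is one more tool, called after ">>>" as a command line: name --argument value ..., lists and objects as JSON in quotes. step_arm: Moves the arm, as the interface text tells. Its arguments: {"type":"object","properties":{"rows":{"type":"array"},"grip_force":{"type":"number"}},"required":["rows"]}

```bash
mkdir -p pics; cat > h.py <<'E'
import numpy as np, cv2
from workcell import robot
def cap(cam,name):
    im=robot.capture(cam); cv2.imwrite(f'pics/{name}.png',im[:,:,::-1]); return im
def P(cam):
    p=robot.camera_params(cam); return np.array(p['mtx']),np.array(p['R']),np.array(p['t'])
def toworld(cam,at):
    K,R,t=P(cam); return R.T@(np.array(at)-t)
def ray(cam,u,v):
    K,R,t=P(cam)
    x=(u-K[0,2])/K[0,0]; y=(v-K[1,2])/K[1,1]
    if cam=='wrist':
        r=np.hypot(x,y); s=np.sin(r)/r if r>1e-9 else 1; d=np.array([x*s,y*s,np.cos(r)])
    else: d=np.array([x,y,1])
    return -R.T@t, R.T@d
def onz(cam,u,v,z):
    o,d=ray(cam,u,v); return o+d*(z-o[2])/d[2]
def proj(cam,X):
    K,R,t=P(cam); c=R@np.array(X)+t
    if cam=='wrist':
        rr=np.hypot(c[0],c[1]); th=np.arctan2(rr,c[2]); return K[0,2]+K[0,0]*th*c[0]/rr,K[1,2]+K[1,1]*th*c[1]/rr
    q=K@c; return q[0]/q[2],q[1]/q[2]
E
python3 - <<'E'
from h import *
np.set_printoptions(precision=4,suppress=True)
o=robot.observe(); print(o['time'],o['eef_pos'],o['orientation'],o['finger_gap'],o['ft_force'])
for c in ['top','side','wrist']:
    cap(c,c+'0'); print(c,*P(c))
print(robot.tcp_to_grasp)
for n in ['station','part','plate','blank','part_spot','read_pad','keyway','label']:
    for r in robot.tip_of('top',n)[:2]: print(n,round(r['conf'],2),toworld('top',r['at']))
print(robot.observe()['time'])
E
```

```text
0.0 [0.2232 0.583  0.2303] [-0.0004  0.1819  0.9833 -0.001 ] 0.08535426001233873 [-0.3654  0.0541  0.1589]
top [[433.5362   0.     316.888 ]
 [  0.     433.5362 238.4145]
 [  0.       0.       1.    ]] [[ 0.0081 -1.     -0.0006]
 [-0.9907 -0.008  -0.1361]
 [ 0.1361  0.0017 -0.9907]] [0.0053 0.4969 0.9647]
side [[512.9667   0.     315.3504]
 [  0.     512.9667 233.2067]
 [  0.       0.       1.    ]] [[ 0.8201 -0.5721 -0.0104]
 [-0.4069 -0.5703 -0.7136]
 [ 0.4024  0.5895 -0.7005]] [-0.4195  0.2605  0.9908]
wrist [[371.6483   0.     321.4356]
 [  0.     371.6483 235.9402]
 [  0.       0.       1.    ]] [[ 0.3585  0.9335 -0.0023]
 [ 0.8876 -0.3401  0.3107]
 [ 0.2892 -0.1134 -0.9505]] [-0.6233 -0.0396  0.3813]
0.0187
station 0.77 [0.6085 0.172  0.0011]
part 0.94 [0.5884 0.1011 0.0107]
plate 0.75 [ 0.514  -0.3714 -0.0008]
blank 0.65 [ 0.5227 -0.1071 -0.001 ]
part_spot 0.7 [0.5903 0.1011 0.0112]
part_spot 0.43 [ 0.6961 -0.1177  0.0038]
read_pad 0.87 [0.5768 0.2372 0.0151]
read_pad 0.55 [ 0.6932 -0.1194 -0.0006]
keyway 0.96 [0.5656 0.1074 0.0572]
label 0.75 [ 0.4964 -0.3435  0.0068]
label 0.4 [0.5642 0.1116 0.0613]
0.55
```

View pics/top0.png

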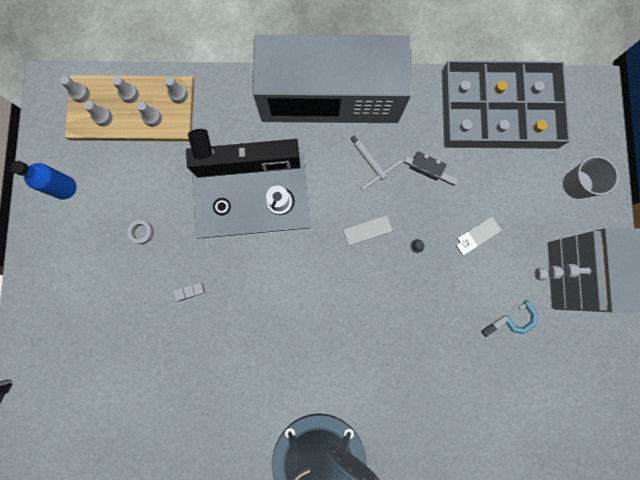

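View pics/side0.png

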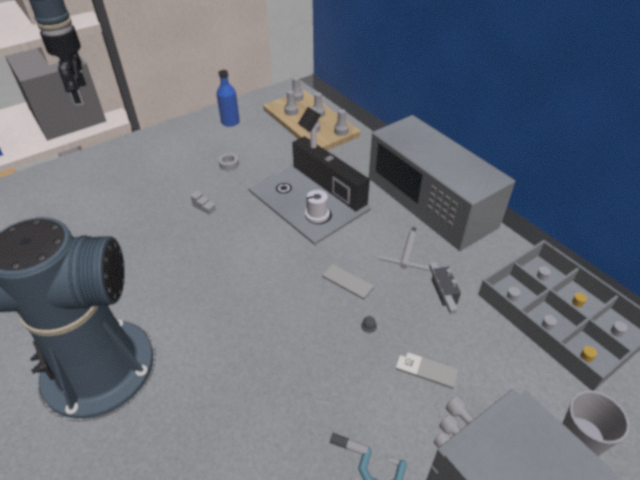

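```bash
python3 - <<'E'
import cv2,numpy as np
a=cv2.imread('pics/top0.png'); s=cv2.imread('pics/side0.png')
f=lambda im,x,y,w,h,k:cv2.resize(im[y:y+h,x:x+w],None,fx=k,fy=k,interpolation=cv2.INTER_CUBIC)
cv2.imwrite('pics/z1.png',f(a,180,120,140,120,5))
cv2.imwrite('pics/z2.png',np.hstack([f(a,445,205,66,60,6),f(s,385,345,66,60,6)]))
cv2.imwrite('pics/z3.png',f(s,245,130,130,110,6))
E
```

```text
(no output)
```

View pics/z1.png

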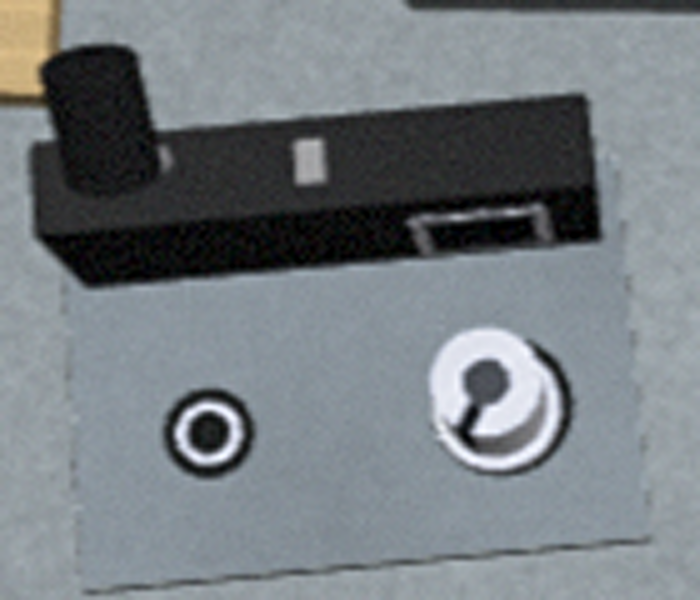

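View pics/z2.png

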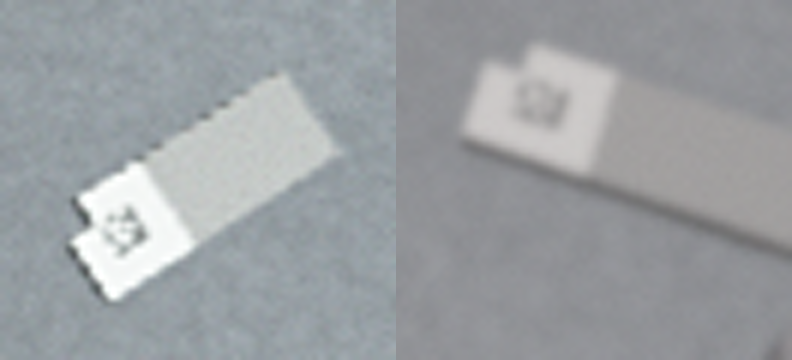

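View pics/z3.png

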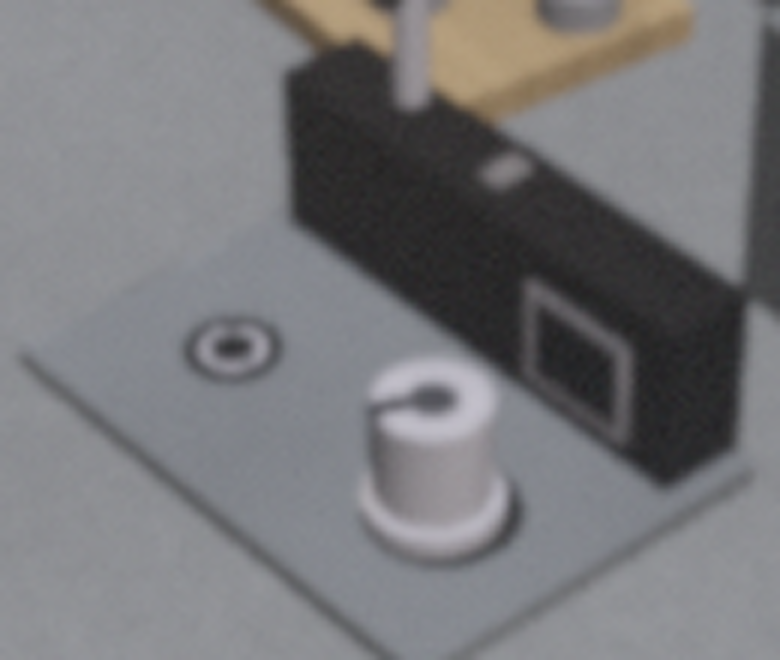

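```bash
cat > st.py <<'E'
from h import *
from scipy.optimize import least_squares
def Ts(p,X): # p x,y,yaw
    c,s=np.cos(p[2]),np.sin(p[2]); X=np.array(X)/1000
    return np.array([p[0]+c*X[0]-s*X[1],p[1]+s*X[0]+c*X[1],X[2]])
E
python3 - <<'E'
from st import *
np.set_printoptions(precision=4,suppress=True)
T=[((-25,70,12),(209,433)),((-95,135,12),(84,590)),((-95,-135,12),(650,540)),((50,-125,97),(598,190)),((50,125,97),(38,235)),((95,-125,97),(585,95)),((50,-125,12),(602,240)),((50,125,12),(90,287))]
S=[((-25,70,12),(233,348)),((50,-125,12),(665,488)),((95,-125,12),(735,445)),((95,-125,97),(745,295)),((50,125,12),(295,220)),((50,125,97),(290,75)),((-95,135,12),(25,355))]
obs=[('top',X,(180+u/5-.4,120+v/5-.4)) for X,(u,v) in T]+[('side',X,(245+u/6-.4,130+v/6-.4)) for X,(u,v) in S]
for cams in (['top'],['side'],['top','side']):
    ob=[o for o in obs if o[0] in cams]
    f=lambda p:np.concatenate([np.array(proj(c,Ts(p,X)))-uv for c,X,uv in ob])
    r=least_squares(f,[.6,.17,.1],loss='soft_l1'); print(cams,r.x,np.degrees(r.x[2])); print(f(r.x).reshape(-1,2))
p=r.x; print('spot',Ts(p,(-25,-70,12)),'pad',Ts(p,(-25,70,12)))
# part: top face centre, flange centre
print('part from top: bore z72',onz('top',180+487/5-.4,120+381/5-.4,.072),'top disc',onz('top',180+488/5-.4,120+382/5-.4,.072))
print('side bore',onz('side',245+435/6-.4,130+398/6-.4,.072))
print('keyrim top',onz('top',180+467/5-.4,120+425/5-.4,.072),'side',onz('side',245+372/6-.4,130+406/6-.4,.072))
# plate z=8mm
q=[(110,303),(340,152),(287,75),(193,245),(137,163),(68,243)]
print('plate',[onz('top',445+u/6-.4,205+v/6-.4,.008)[:2] for u,v in q])
E
```

```text
['top'] [0.6074 0.1694 0.0955] 5.471311151474867
[[ 0.187  -0.2001]
 [-0.6597 -0.2151]
 [ 0.3269 -0.0969]
 [ 0.0218 -0.306 ]
 [-0.8562  0.2525]
 [ 0.9713 -0.7268]
 [ 0.6673  1.0419]
 [-0.6774  0.4581]]
['side'] [0.6098 0.174  0.0928] 5.315644943695495
[[ 0.4353 -0.1588]
 [-0.2019  1.4748]
 [ 1.0128  0.867 ]
 [ 1.5057 -0.4838]
 [-0.6229  0.3359]
 [-1.0919 -1.2488]
 [-0.7635 -2.1011]]
['top', 'side'] [0.6077 0.1702 0.0957] 5.484864733324538
[[-0.1258 -0.3167]
 [-0.9673 -0.3283]
 [ 0.0139 -0.2359]
 [-0.3272 -0.4487]
 [-1.1997  0.1348]
 [ 0.6198 -0.8673]
 [ 0.3464  0.9101]
 [-0.9935  0.3495]
 [ 0.4907  0.923 ]
 [ 0.1416  2.5339]
 [ 1.342   1.8665]
 [ 1.8555  0.5052]
 [-0.6449  1.3082]
 [-1.1179 -0.2937]
 [-0.8076 -0.9564]]
spot [0.5895 0.0981 0.012 ] pad [0.5762 0.2375 0.012 ]
part from top: bore z72 [0.5875 0.0996 0.072 ] top disc [0.587  0.0991 0.072 ]
side bore [0.5899 0.1036 0.072 ]
keyrim top [0.5673 0.1081 0.072 ] side [0.5664 0.1143 0.072 ]
plate [array([ 0.4636, -0.3343]), array([ 0.5242, -0.4274]), array([ 0.555, -0.408]), array([ 0.4867, -0.3678]), array([ 0.5192, -0.3471]), array([ 0.4871, -0.3187])]
```

>>> step_arm --rows '[{"fingers":100,"dp":[0.02,-0.04,0.02],"turn":0},{"fingers":100,"dp":[0.03,-0.04,0],"turn":0},{"fingers":100,"dp":[0.03,-0.04,0],"turn":0},{"fingers":100,"dp":[0.03,-0.04,0],"turn":0},{"fingers":100,"dp":[0.03,-0.04,0],"turn":0}]' --grip_force 50

```text
time: 1.05
eef_pos: [0.3623, 0.3847, 0.2519]
orientation: [0.001, 0.176, 0.984, 0.002]
ft_force: [0.9, 0.7, -0.0]
finger_gap: 0.0853
```

>>> step_arm --rows '[{"fingers":100,"dp":[0.02,-0.045,0],"turn":0},{"fingers":100,"dp":[0.03,-0.04,0],"turn":0},{"fingers":100,"dp":[0.03,-0.04,0],"turn":0},{"fingers":100,"dp":[0.03,-0.04,0],"turn":0},{"fingers":100,"dp":[0.02,-0.04,0],"turn":0}]'

```text
time: 1.55
eef_pos: [0.4945, 0.1766, 0.2537]
orientation: [0.004, 0.176, 0.984, 0.004]
ft_force: [1.2, -0.3, 0.0]
finger_gap: 0.0855
```

>>> step_arm --rows '[{"fingers":100,"dp":[0.03,-0.03,0],"turn":0},{"fingers":100,"dp":[0.03,-0.025,0],"turn":0},{"fingers":100,"dp":[0.015,-0.01,-0.02],"turn":0},{"fingers":100,"dp":[0,0,-0.02],"turn":0},{"fingers":100,"dp":[0,0,0],"turn":0}]'

```text
time: 2.05
eef_pos: [0.5773, 0.1006, 0.2145]
orientation: [0.008, 0.181, 0.983, 0.004]
ft_force: [-0.9, 0.4, -0.6]
finger_gap: 0.0854
```

```bash
python3 - <<'E'
from st import *
np.set_printoptions(precision=4,suppress=True)
o=robot.observe(); print(o['time'],o['eef_pos'],o['orientation'],o['joint_positions'])
cap('wrist','w1')
for n in ['part','keyway','part_spot','read_pad','station']:
    for r in robot.tip_of('wrist',n)[:1]: print(n,round(r['conf'],2),toworld('wrist',r['at']))
E
```

```text
2.05 [0.5773 0.1006 0.2145] [0.0076 0.1809 0.9835 0.0038] [-0.0206  0.4882  1.5634  0.0058  1.0737 -1.2304]
part 0.84 [0.5889 0.102  0.0137]
keyway 0.71 [0.563  0.1054 0.0514]
read_pad 0.76 [0.5755 0.2362 0.016 ]
station 0.58 [0.608  0.1659 0.0041]
```

View pics/w1.png

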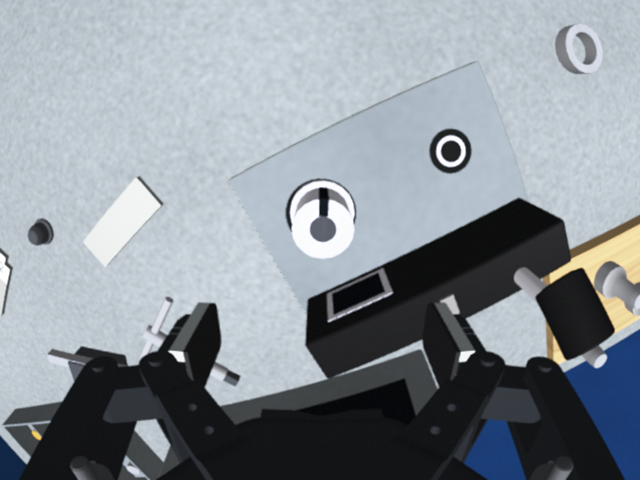

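```bash
python3 - <<'E'
import cv2,numpy as np
a=cv2.imread('pics/w1.png')
f=lambda im,x,y,w,h,k:cv2.resize(im[y:y+h,x:x+w],None,fx=k,fy=k,interpolation=cv2.INTER_CUBIC)
cv2.imwrite('pics/z4.png',f(a,275,165,100,75,8)[:600])
cv2.imwrite('pics/z5.png',f(a,290,170,280,200,2.8))
E
```

```text
(no output)
```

View pics/z4.png

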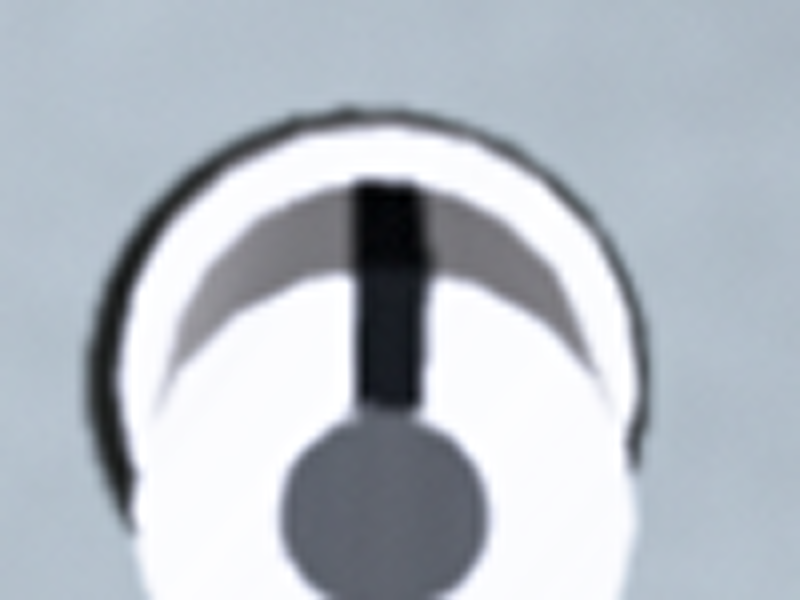

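View pics/z5.png

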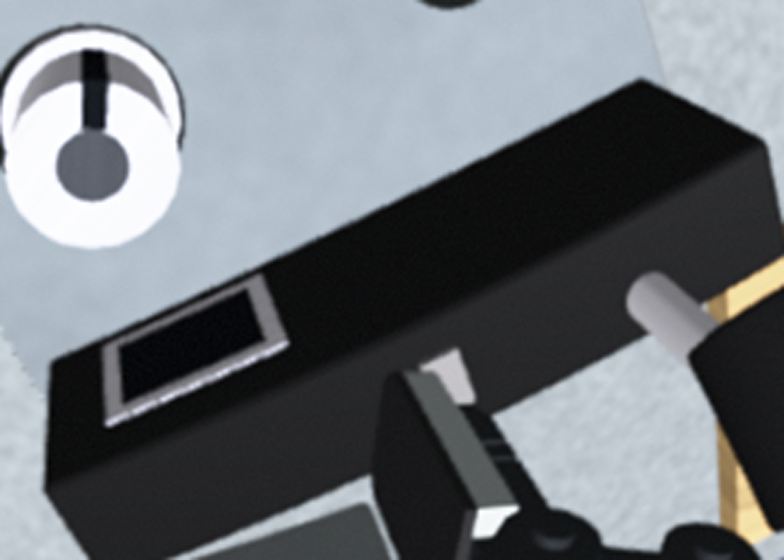

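```bash
python3 - <<'E'
from st import *
np.set_printoptions(precision=4,suppress=True)
z5=lambda u,v:(290+u/2.8-.3,170+v/2.8-.3); z4=lambda u,v:(275+u/8-.45,165+v/8-.45)
ob=[((50,125,12),z5(640,80)),((50,-125,12),z5(52,362)),((50,-125,97),z5(45,490)),((50,125,97),z5(768,143)),((-25,70,12),(450,151)),((-95,135,12),(475,62)),((-95,-135,12),(231,179))]
f=lambda p:np.concatenate([np.array(proj('wrist',Ts(p,X)))-uv for X,uv in ob])
r=least_squares(f,[.6,.17,.1],loss='soft_l1'); print(r.x,np.degrees(r.x[2])); print(f(r.x).reshape(-1,2))
p=r.x; print('spot',Ts(p,(-25,-70,12)),'pad',Ts(p,(-25,70,12)))
b=onz('wrist',*z4(384,517),.072); k=onz('wrist',*z4(394,273),.072); k2=onz('wrist',*z4(390,405),.072)
print('bore',b,'rim',k,np.linalg.norm(k-b)); 
for q in (k,k2): print(np.degrees(np.arctan2(*(q-b)[[1,0]])))
kf=onz('wrist',*z4(389,185),.024); print('foot',kf,np.degrees(np.arctan2(*(kf-b)[[1,0]])))
# flange
E
```

```text
[0.6119 0.1716 0.1047] 5.9966339553454
[[-0.2266 -1.6269]
 [-0.34   -1.5353]
 [ 0.196  -0.2414]
 [-0.7593 -0.6119]
 [ 0.9093  1.45  ]
 [ 4.0325  0.4955]
 [-1.3321  2.5198]]
spot [0.5944 0.0994 0.012 ] pad [0.5798 0.2386 0.012 ]
bore [0.5902 0.1    0.072 ] rim [0.5667 0.11   0.072 ] 0.025512952449175397
157.093277763256
156.41128411640835
foot [0.5678 0.1098 0.024 ] 156.28621381318098
```

>>> step_arm --rows '[{"fingers":100,"dp":[0.012,0,-0.02],"turn":0},{"fingers":100,"dp":[0,0,-0.04],"turn":0},{"fingers":100,"dp":[0,0,-0.04],"turn":0},{"fingers":100,"dp":[0,0,-0.02],"turn":0},{"fingers":100,"dp":[0,0,0],"turn":0}]'

```text
time: 2.85
eef_pos: [0.5943, 0.1053, 0.1021]
orientation: [0.019, 0.177, 0.984, 0.006]
ft_force: [0.4, 0.4, -0.1]
finger_gap: 0.0859
```

>>> step_arm --rows '[{"fingers":100,"dp":[0,0,0],"turn":0},{"fingers":100,"dp":[0,0,0],"turn":0},{"fingers":100,"dp":[0,0,0],"turn":0},{"fingers":100,"dp":[0,0,0],"turn":0},{"fingers":100,"dp":[0,0,0],"turn":0}]'

```text
time: 3.35
eef_pos: [0.5978, 0.1063, 0.1085]
orientation: [0.024, 0.176, 0.984, 0.007]
ft_force: [-0.1, -0.1, -0.0]
finger_gap: 0.0855
```

```bash
cat > s.py <<'E'
from h import *
from scipy.spatial.transform import Rotation as Ro
np.set_printoptions(precision=4,suppress=True)
def st():
    o=robot.observe(); q=np.array(o['orientation']); M=Ro.from_quat(q[[1,2,3,0]]).as_matrix()
    print(round(o['time'],2),o['eef_pos'],'q',q,'tilt deg',np.degrees(M[:2,2]),'jaw',np.degrees(np.arctan2(M[1,1],M[0,1])),'j',o['joint_positions'],'F',o['ft_force'],'gap',o['finger_gap'])
if __name__=='__main__': st()
E
python3 s.py
```

```text
3.35 [0.5978 0.1063 0.1085] q [0.0241 0.1761 0.9841 0.0067] tilt deg [2.8581 0.2715] jaw 69.73733853766176 j [-0.0104  0.6468  1.6198  0.0072  0.8252 -1.2318] F [-0.085  -0.1104 -0.0482] gap 0.08552100222637092
```

```bash
python3 - <<'E'
from s import *
for i in range(4):
    o=robot.observe(); print(o['time'],o['eef_pos'],o['joint_positions'],o['qvel'],o['effort']); robot.capture('wrist')
E
```

```text
3.35 [0.5978 0.1063 0.1085] [-0.0104  0.6468  1.6198  0.0072  0.8252 -1.2318] [ 0.0006 -0.0165 -0.0042 -0.0002  0.0032  0.0002] [  0.0261 -44.4097 -12.8781   0.0155  -0.1716  -0.    ]
3.4 [0.5978 0.1063 0.1085] [-0.0105  0.6468  1.6197  0.0072  0.8251 -1.2318] [ 0.0004  0.0076  0.0041  0.0011 -0.0045  0.0001] [  0.0085 -44.0002 -12.6079   0.0116  -0.1342   0.    ]
3.45 [0.5976 0.1063 0.1082] [-0.0105  0.6472  1.62    0.0072  0.8251 -1.2318] [-0.0012  0.0073  0.0056  0.0011 -0.0008 -0.0017] [  0.0364 -44.5803 -12.8808   0.0152  -0.1655   0.    ]
3.5 [0.5974 0.1063 0.1079] [-0.0105  0.6476  1.6202  0.0072  0.8251 -1.2318] [-0.0015  0.0072  0.0053 -0.0006  0.     -0.0005] [  0.0209 -44.6689 -12.9488   0.0151  -0.1768   0.    ]
```

>>> step_arm --rows '[{"fingers":100,"dp":[0,0,0],"turn":0},{"fingers":100,"dp":[0,0,0],"turn":0},{"fingers":100,"dp":[0,0,0],"turn":0},{"fingers":100,"dp":[0,0,0],"turn":0},{"fingers":100,"dp":[0,0,0],"turn":0}]'

```text
time: 4.05
eef_pos: [0.5969, 0.1061, 0.1071]
orientation: [0.023, 0.176, 0.984, 0.006]
ft_force: [-0.6, 0.6, 0.1]
finger_gap: 0.0853
```

```bash
python3 s.py
```

```text
4.05 [0.5969 0.1061 0.1071] q [0.0227 0.1763 0.9841 0.0065] tilt deg [2.6932 0.2725] jaw 69.7146073953531 j [-0.0108  0.6486  1.6208  0.0072  0.8252 -1.2318] F [-0.5897  0.5782  0.0654] gap 0.08525447592579984
```

>>> step_arm --rows '[{"fingers":100,"dp":[-0.005,-0.004,0],"turn":0},{"fingers":100,"dp":[-0.003,-0.002,0],"turn":0},{"fingers":100,"dp":[0,0,-0.01],"turn":0},{"fingers":100,"dp":[0,0,-0.01],"turn":0},{"fingers":100,"dp":[0,0,-0.01],"turn":0}]'

```text
time: 4.55
eef_pos: [0.5888, 0.0994, 0.0763]
orientation: [0.024, 0.176, 0.984, 0.007]
ft_force: [-0.2, -0.5, 0.5]
finger_gap: 0.0854
```

```bash
python3 s.py
```

```text
4.55 [0.5888 0.0994 0.0763] q [0.024  0.1764 0.984  0.0067] tilt deg [2.8465 0.2666] jaw 69.70416544853387 j [-0.0226  0.6868  1.6623  0.0085  0.743  -1.2449] F [-0.2019 -0.5062  0.5304] gap 0.0853730436905316
```

>>> step_arm --rows '[{"fingers":100,"dp":[0,0,-0.01],"turn":0},{"fingers":100,"dp":[0,0,-0.01],"turn":0},{"fingers":100,"dp":[0,0,-0.01],"turn":0},{"fingers":100,"dp":[0,0,-0.01],"turn":0},{"fingers":100,"dp":[0,0,0],"turn":0}]'

```text
time: 5.05
eef_pos: [0.5869, 0.0995, 0.0292]
orientation: [0.021, 0.176, 0.984, 0.006]
ft_force: [-0.7, -0.0, -0.6]
finger_gap: 0.0853
```

```bash
python3 - <<'E'
from s import *
st(); cap('wrist','w2'); st()
E
```

```text
5.05 [0.5869 0.0995 0.0292] q [0.0211 0.1764 0.9841 0.0062] tilt deg [2.508  0.2746] jaw 69.69739630652168 j [-0.0226  0.7639  1.6785  0.0095  0.6555 -1.246 ] F [-0.6611 -0.0124 -0.5732] gap 0.08530800238414481
5.1 [0.5872 0.0995 0.0298] q [0.0216 0.1764 0.9841 0.0063] tilt deg [2.5634 0.2737] jaw 69.7017894823663 j [-0.0225  0.763   1.6781  0.0095  0.6559 -1.246 ] F [0.3344 0.5581 0.8769] gap 0.0850037810561524
```

View pics/w2.png

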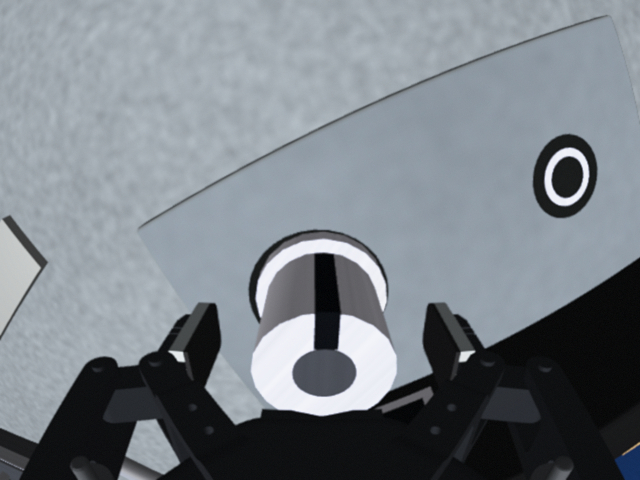

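>>> step_arm --rows '[{"fingers":100,"dp":[0.003,0,0.005],"turn":0},{"fingers":45,"dp":[0,0,0],"turn":0},{"fingers":40,"dp":[0,0,0],"turn":0},{"fingers":40,"dp":[0,0,0],"turn":0},{"fingers":40,"dp":[0,0,0],"turn":0}]' --grip_force 40

```text
time: 5.6
eef_pos: [0.5922, 0.0995, 0.0375]
orientation: [0.024, 0.176, 0.984, 0.007]
ft_force: [-0.1, -0.2, -2.5]
finger_gap: 0.0489
```

```bash
python3 s.py
```

```text
5.6 [0.5922 0.0995 0.0375] q [0.0237 0.1762 0.9841 0.0065] tilt deg [2.8088 0.2563] jaw 69.72823332131618 j [-0.0223  0.753   1.6667  0.0089  0.673  -1.2457] F [-0.0685 -0.1746 -2.5194] gap 0.04892555840854201
```

>>> step_arm --rows '[{"fingers":40,"dp":[0,0,0],"turn":-6},{"fingers":40,"dp":[0,0,0],"turn":-8},{"fingers":40,"dp":[0,0,0],"turn":-8},{"fingers":40,"dp":[0,0,0],"turn":-8},{"fingers":40,"dp":[0,0,0],"turn":-8}]'

```text
time: 6.1
eef_pos: [0.5912, 0.0987, 0.0371]
orientation: [0.024, 0.498, 0.867, -0.002]
ft_force: [-0.2, -0.7, -0.3]
finger_gap: 0.0491
```

```bash
python3 s.py
```

```text
6.1 [0.5912 0.0987 0.0371] q [ 0.0241  0.4979  0.8669 -0.0024] tilt deg [ 2.2623 -1.61  ] jaw 30.282388190316958 j [-0.0068  0.7562  1.6579 -0.0438  0.6882 -0.5015] F [-0.1952 -0.7414 -0.3382] gap 0.04905006517591883
```

>>> step_arm --rows '[{"fingers":40,"dp":[0,0,0],"turn":-8},{"fingers":40,"dp":[0,0,0],"turn":-8},{"fingers":40,"dp":[0,0,0],"turn":-8},{"fingers":40,"dp":[0,0,0],"turn":-8},{"fingers":40,"dp":[0,0,0],"turn":-8}]'

```text
time: 6.6
eef_pos: [0.5894, 0.0983, 0.037]
orientation: [0.021, 0.774, 0.633, -0.012]
ft_force: [0.4, 1.1, -1.5]
finger_gap: 0.049
```

```bash
python3 s.py
```

```text
6.6 [0.5894 0.0983 0.037 ] q [ 0.0205  0.7736  0.6332 -0.0121] tilt deg [ 0.4198 -2.6958] jaw -11.378369329923807 j [ 0.0022  0.7633  1.6354 -0.0701  0.7369  0.2529] F [ 0.3524  1.089  -1.5091] gap 0.04897691613520418
```

>>> step_arm --rows '[{"fingers":40,"dp":[0,0,0],"turn":-8},{"fingers":40,"dp":[0,0,0],"turn":-8},{"fingers":40,"dp":[0,0,0],"turn":-8},{"fingers":40,"dp":[0,0,0],"turn":-8},{"fingers":40,"dp":[0,0,0],"turn":-8}]'

```text
time: 7.1
eef_pos: [0.589, 0.0992, 0.037]
orientation: [0.015, 0.948, 0.316, -0.018]
ft_force: [0.0, 0.0, -0.5]
finger_gap: 0.0492
```

```bash
python3 s.py
```

```text
7.1 [0.589  0.0992 0.037 ] q [ 0.0148  0.9483  0.3164 -0.0181] tilt deg [-1.4355 -2.2606] jaw -53.075872036186304 j [-0.0001  0.7706  1.6117 -0.0558  0.7851  0.9666] F [ 0.042   0.0213 -0.5359] gap 0.04924001850724015
```

>>> step_arm --rows '[{"fingers":40,"dp":[0,0,0],"turn":-8},{"fingers":40,"dp":[0,0,0],"turn":-8},{"fingers":40,"dp":[0,0,0],"turn":-6},{"fingers":40,"dp":[0,0,0],"turn":-4},{"fingers":40,"dp":[0,0,0],"turn":0}]'

```text
time: 7.6
eef_pos: [0.589, 0.0995, 0.037]
orientation: [0.01, 0.996, 0.085, -0.021]
ft_force: [0.8, -0.2, 0.1]
finger_gap: 0.0488
```

```bash
python3 - <<'E'
from s import *
st(); cap('wrist','w3'); cap('top','top3')
a=cv2.imread('pics/top3.png')
f=lambda im,x,y,w,h,k:cv2.resize(im[y:y+h,x:x+w],None,fx=k,fy=k,interpolation=cv2.INTER_CUBIC)
cv2.imwrite('pics/z6.png',f(a,180,120,140,120,5))
st()
E
```

```text
7.6 [0.589  0.0995 0.037 ] q [ 0.01    0.9961  0.0846 -0.0207] tilt deg [-2.2711 -1.3389] jaw -80.26757990815298 j [-0.0076  0.7735  1.6025 -0.0328  0.8053  1.4169] F [ 0.8171 -0.2112  0.0936] gap 0.04877306141785827
7.7 [0.589  0.0995 0.037 ] q [ 0.01    0.9961  0.0855 -0.0207] tilt deg [-2.2686 -1.3482] jaw -80.16961845769137 j [-0.0075  0.7735  1.6026 -0.0331  0.8053  1.4155] F [ 0.2841 -1.0529 -1.053 ] gap 0.049564736743063505
```

View pics/w3.png

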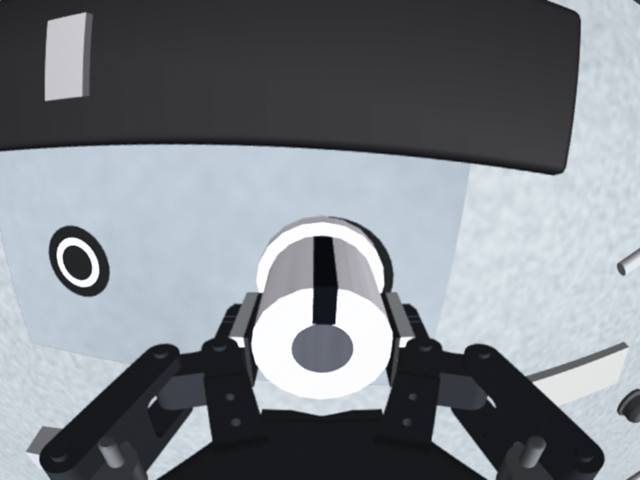

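```bash
python3 - <<'E'
import cv2,numpy as np
a=cv2.imread('pics/w3.png')
cv2.imwrite('pics/z7.png',cv2.resize(a[200:405,240:405],None,fx=2.9,fy=2.9,interpolation=cv2.INTER_CUBIC))
E
```

```text
(no output)
```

View pics/z7.png

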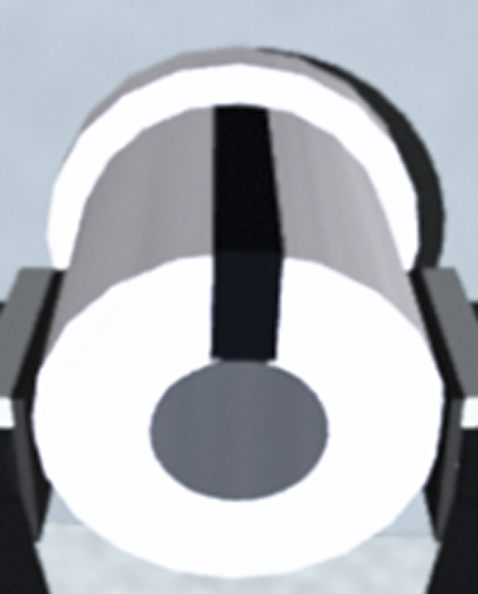

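```bash
cat > ky.py <<'E'
from s import *
def ky(z,zt=.072,pts=None):
    b,r,k2,f=pts
    B=onz('wrist',*z(*b),zt)
    print('bore',B)
    for q,h in ((r,zt),(k2,zt),(f,zt-.048)):
        Q=onz('wrist',*z(*q),h)-B; print(np.linalg.norm(Q[:2])*1000,np.degrees(np.arctan2(Q[1],Q[0])))
E
python3 - <<'E'
from ky import *
z=lambda u,v:(240+u/2.9-.3,200+v/2.9-.3)
for zt in (.072,.076): ky(z,zt,[(239,430),(247,252),(242.5,358),(241,106)])
a=cv2.imread('pics/w3.png'); g=a.astype(int).sum(2)
# block front edge: for columns, find the last dark going down
P3=[]
for u in range(60,460,40):
    c=g[100:200,u]; i=np.argmax(np.diff(c)); P3.append((u,100+i+.5))
W=np.array([onz('wrist',u,v,.097) for u,v in P3]); print(P3); print(W[:,:2])
s=np.polyfit(W[:,1],W[:,0],1); print('yaw',-np.degrees(np.arctan(s[0])))
E
```

```text
bore [0.5932 0.1004 0.072 ]
24.684820162810517 7.796057753662746
10.6394013772172 7.6544172511516
23.70737525323532 6.941338884376258
bore [0.5962 0.101  0.076 ]
23.737090303221237 7.796057753662724
10.230920444123942 7.654417251151647
22.10517764107234 6.752487361739554
[(60, np.float64(146.5)), (100, np.float64(144.5)), (140, np.float64(143.5)), (180, np.float64(143.5)), (220, np.float64(144.5)), (260, np.float64(145.5)), (300, np.float64(147.5)), (340, np.float64(149.5)), (380, np.float64(153.5)), (420, np.float64(156.5))]
[[0.6564 0.1782]
 [0.6578 0.1655]
 [0.659  0.1543]
 [0.66   0.1443]
 [0.6608 0.135 ]
 [0.6618 0.1262]
 [0.6626 0.1177]
 [0.6636 0.1092]
 [0.6644 0.1005]
 [0.6655 0.0916]]
yaw 5.894260335359996
```

View pics/z6.png

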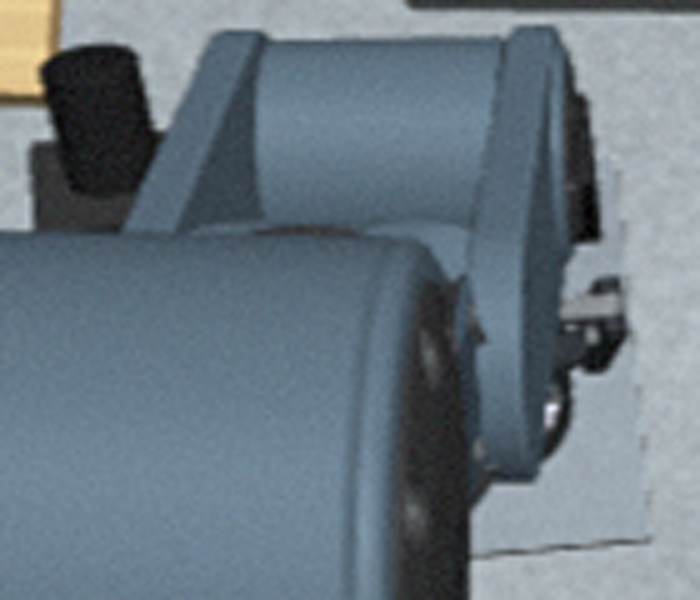

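```bash
python3 - <<'E'
from ky import *
z=lambda u,v:(240+u/2.9-.3,200+v/2.9-.3)
# spot edge points (z=.012) fit circle r=34mm ; flange outer top edge fit r=30 at z=.024
sp=[(443,215),(440,180),(425,140),(400,105),(365,75),(330,58)]
fl=[(419,240),(410,190),(390,150),(350,105),(300,75),(240,65),(180,75),(130,100),(85,145),(60,185)]
for pts,h,r in ((sp,.012,.034),(fl,.024,.030)):
    W=np.array([onz('wrist',*z(*p),h)[:2] for p in pts])
    s=least_squares=None
    from scipy.optimize import least_squares as ls
    q=ls(lambda c:np.hypot(*(W-c).T)-r,[.59,.1]); print(q.x,q.fun*1000)
    q=ls(lambda c:np.hypot(*(W-c[:2]).T)-c[2],[.59,.1,r]); print(q.x)
E
```

```text
[0.5898 0.0972] [-0.1079  0.0544  0.0469  0.0265  0.073  -0.1173]
[0.5906 0.0964 0.033 ]
[0.5927 0.1002] [-0.2316 -0.6328 -0.676  -0.0991  0.6803  0.7004  0.2818 -0.2475 -0.8635
 -0.505 ]
[0.594  0.1001 0.029 ]
```

>>> step_arm --rows '[{"fingers":40,"dp":[-0.0015,-0.0015,0],"turn":-0.8},{"fingers":40,"dp":[-0.0015,-0.0015,0],"turn":-0.8},{"fingers":40,"dp":[0,0,0],"turn":0},{"fingers":40,"dp":[0,0,0],"turn":0},{"fingers":40,"dp":[0,0,0],"turn":0}]'

```text
time: 8.2
eef_pos: [0.5862, 0.0966, 0.0371]
orientation: [0.01, 0.997, 0.072, -0.02]
ft_force: [0.2, -0.8, -0.4]
finger_gap: 0.0492
```

```bash
python3 - <<'E'
from s import *
st(); cap('wrist','w4'); st()
a=cv2.imread('pics/w4.png')
cv2.imwrite('pics/z8.png',cv2.resize(a[200:405,240:405],None,fx=2.9,fy=2.9,interpolation=cv2.INTER_CUBIC))
E
```

```text
8.2 [0.5862 0.0966 0.0371] q [ 0.0095  0.9972  0.0716 -0.0202] tilt deg [-2.2297 -1.2568] jaw -81.76999634861261 j [-0.0133  0.7704  1.6122 -0.0314  0.798   1.4365] F [ 0.2034 -0.7565 -0.3961] gap 0.04921836184430447
8.25 [0.5861 0.0966 0.0371] q [ 0.0095  0.9972  0.0716 -0.0202] tilt deg [-2.2335 -1.2562] jaw -81.77088081902227 j [-0.0133  0.7704  1.6122 -0.0313  0.798   1.4365] F [-0.1849 -0.0006 -0.9413] gap 0.04888949578034465
```

View pics/z8.png

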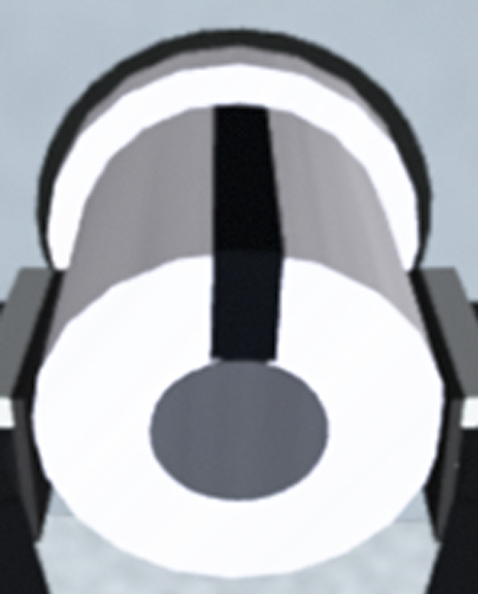

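>>> step_arm --rows '[{"fingers":60,"dp":[0,0,0],"turn":0},{"fingers":100,"dp":[0,0,0],"turn":0},{"fingers":100,"dp":[0,0,0],"turn":0},{"fingers":100,"dp":[0,0,0.01],"turn":0},{"fingers":100,"dp":[0,0,0.02],"turn":0}]'

```text
time: 8.75
eef_pos: [0.5837, 0.0964, 0.0661]
orientation: [0.009, 0.997, 0.072, -0.024]
ft_force: [0.1, -0.1, -0.3]
finger_gap: 0.0856
```

```bash
python3 s.py
```

```text
8.75 [0.5837 0.0964 0.0661] q [ 0.0095  0.9971  0.0719 -0.0236] tilt deg [-2.6175 -1.277 ] jaw -81.73440771178953 j [-0.0134  0.7245  1.604  -0.0303  0.8588  1.4338] F [ 0.0623 -0.1029 -0.3465] gap 0.08561646368112816
```

>>> step_arm --rows '[{"fingers":100,"dp":[0,0,0.02],"turn":0},{"fingers":100,"dp":[0,0,0.025],"turn":0},{"fingers":100,"dp":[0,0,0.025],"turn":0},{"fingers":100,"dp":[0,0,0.025],"turn":0},{"fingers":100,"dp":[0,0,0.015],"turn":0}]'

```text
time: 9.25
eef_pos: [0.5832, 0.0964, 0.184]
orientation: [0.01, 0.997, 0.072, -0.023]
ft_force: [0.0, -0.4, 0.6]
finger_gap: 0.0855
```

```bash
python3 - <<'E'
from s import *
st(); cap('wrist','w5'); st()
a=cv2.imread('pics/w5.png')
cv2.imwrite('pics/z9.png',cv2.resize(a[180:300,250:400],None,fx=5,fy=5,interpolation=cv2.INTER_CUBIC))
E
```

```text
9.25 [0.5832 0.0964 0.184 ] q [ 0.0096  0.9971  0.072  -0.0229] tilt deg [-2.5428 -1.2866] jaw -81.72017232556186 j [-0.0134  0.5572  1.5311 -0.0259  1.0974  1.4256] F [ 0.0429 -0.4108  0.6435] gap 0.08548665275827527
9.3 [0.5845 0.0964 0.1862] q [ 0.0098  0.9971  0.072  -0.0208] tilt deg [-2.2981 -1.2911] jaw -81.71748394147666 j [-0.0132  0.5545  1.5288 -0.0259  1.0983  1.4256] F [0.4697 0.2165 0.8375] gap 0.0856848042719489
```

View pics/w5.png

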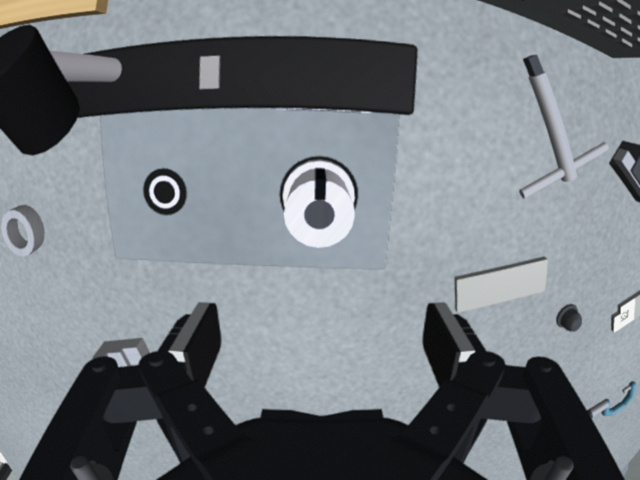

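View pics/z9.png

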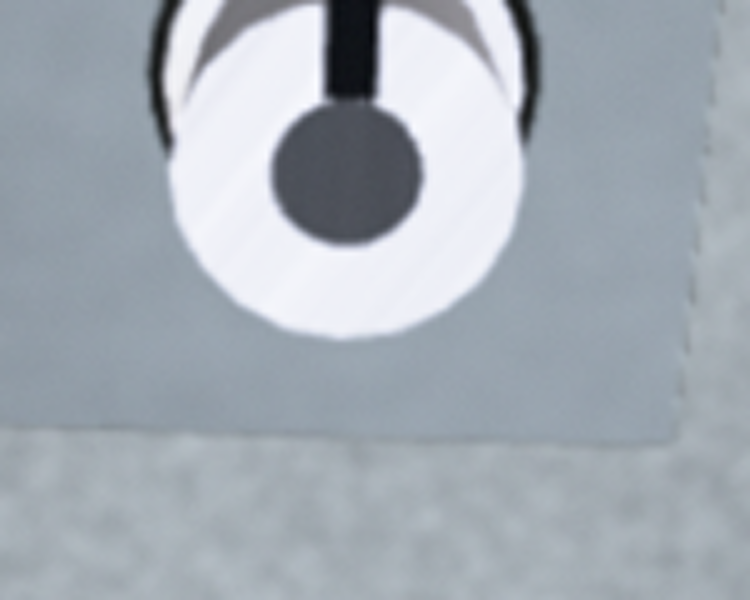

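```bash
python3 - <<'E'
import cv2,numpy as np
a=cv2.imread('pics/w5.png')
cv2.imwrite('pics/z10.png',cv2.resize(a[150:235,280:360],None,fx=7,fy=7,interpolation=cv2.INTER_CUBIC))
E
```

```text
(no output)
```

View pics/z10.png

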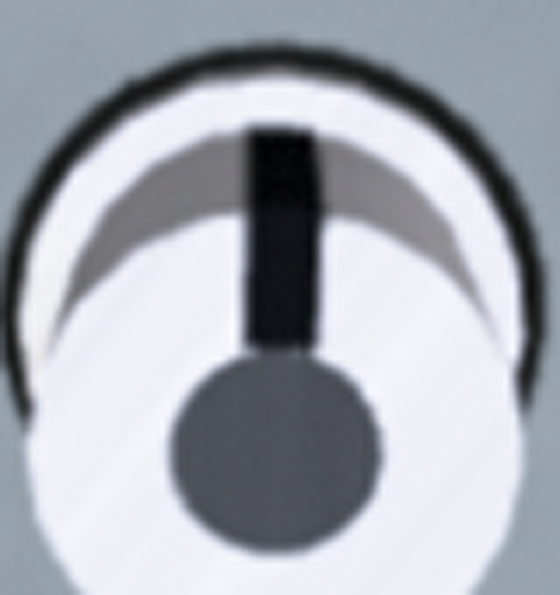

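```bash
python3 - <<'E'
from ky import *
from scipy.optimize import least_squares as ls
z=lambda u,v:(280+u/7-.43,150+v/7-.43)
ky(z,.072,[(276,452),(286,211),(280.5,347),(281.5,130)])
g=cv2.imread('pics/w5.png').astype(int).sum(2)
P3=[]
for u in list(range(120,280,20))+list(range(360,400,10)):
    c=g[85:135,u]; i=np.argmax(np.diff(c)); P3.append((u,85+i+.5))
for h in (.097,.012):
    W=np.array([onz('wrist',u,v,h) for u,v in P3]); s=np.polyfit(W[:,1],W[:,0],1); print('block yaw',h,-np.degrees(np.arctan(s[0])),np.abs(np.polyval(s,W[:,1])-W[:,0]).max(),'x at y=.098',np.polyval(s,.098))
P4=[]
gb=cv2.GaussianBlur(g.astype(np.float32),(0,0),1)
for u in range(130,375,10):
    c=gb[245:280,u]; i=np.argmin(c); P4.append((u,245+i))
print(P4)
W=np.array([onz('wrist',u,v,.006) for u,v in P4]); s=np.polyfit(W[:,1],W[:,0],1); print('front yaw',-np.degrees(np.arctan(s[0])),np.abs(np.polyval(s,W[:,1])-W[:,0]).max())
pad=onz('wrist',165,191,.012); print('pad',pad)
sp=[(12,300),(30,220),(70,145),(140,80),(210,52),(280,45),(350,55),(430,100),(490,160),(530,240),(542,320)]
W=np.array([onz('wrist',*z(*p),.012)[:2] for p in sp]); q=ls(lambda c:np.hypot(*(W-c).T)-.034,[.59,.1]); print('spot',q.x,q.fun*1000)
d=pad[:2]-q.x; print('pad-spot',np.linalg.norm(d),np.degrees(np.arctan2(d[1],d[0]))-90)
E
```

```text
bore [0.5912 0.097  0.072 ]
25.099438263678437 5.866832318651613
11.085865961893212 5.783843621184953
24.70804347108368 5.440773732847972
block yaw 0.097 5.876133475553507 0.0003785320260023539 x at y=.098 0.6661624712120281
block yaw 0.012 5.876133475553597 0.0005194295645346569 x at y=.098 0.6647480179135954
[(130, np.int64(258)), (140, np.int64(258)), (150, np.int64(259)), (160, np.int64(252)), (170, np.int64(260)), (180, np.int64(260)), (190, np.int64(257)), (200, np.int64(261)), (210, np.int64(262)), (220, np.int64(246)), (230, np.int64(247)), (240, np.int64(263)), (250, np.int64(263)), (260, np.int64(253)), (270, np.int64(264)), (280, np.int64(265)), (290, np.int64(261)), (300, np.int64(265)), (310, np.int64(266)), (320, np.int64(267)), (330, np.int64(257)), (340, np.int64(267)), (350, np.int64(267)), (360, np.int64(250)), (370, np.int64(268))]
front yaw 6.325087918641545 0.013820002523207031
pad [0.5766 0.2362 0.012 ]
spot [0.5898 0.0962] [-1.2213 -1.1734 -0.4601  0.4444  0.5988  0.5268  0.5022 -0.4509 -0.7531
 -0.8834 -0.7425]
pad-spot 0.1405645968769879 5.393622174364765
```

>>> step_arm --rows '[{"fingers":100,"dp":[0,-0.02,0],"turn":5},{"fingers":100,"dp":[-0.004,-0.03,0],"turn":8},{"fingers":100,"dp":[-0.004,-0.03,0],"turn":8},{"fingers":100,"dp":[-0.004,-0.03,0],"turn":8},{"fingers":100,"dp":[-0.004,-0.03,0],"turn":8}]'

```text
time: 9.8
eef_pos: [0.5685, -0.0435, 0.1894]
orientation: [0.016, 0.916, 0.4, -0.013]
ft_force: [0.7, -0.1, -0.6]
finger_gap: 0.0853
```

>>> step_arm --rows '[{"fingers":100,"dp":[-0.004,-0.03,0],"turn":8},{"fingers":100,"dp":[-0.004,-0.03,0],"turn":8},{"fingers":100,"dp":[-0.004,-0.03,0],"turn":8},{"fingers":100,"dp":[-0.004,-0.03,0],"turn":8},{"fingers":100,"dp":[-0.004,-0.03,0],"turn":8}]'

```text
time: 10.3
eef_pos: [0.5456, -0.1986, 0.1895]
orientation: [0.019, 0.714, 0.7, -0.007]
ft_force: [0.2, 0.2, -0.7]
finger_gap: 0.0856
```

```bash
python3 s.py
```

```text
10.3 [ 0.5456 -0.1986  0.1895] q [ 0.019   0.7135  0.7003 -0.0073] tilt deg [ 0.9312 -2.1429] jaw -1.0503103366019657 j [-0.529   0.5095  1.6099 -0.0288  0.9895 -0.4949] F [ 0.1599  0.2412 -0.7364] gap 0.08562649525936158
```

>>> step_arm --rows '[{"fingers":100,"dp":[-0.004,-0.03,0],"turn":8},{"fingers":100,"dp":[-0.004,-0.03,0],"turn":8},{"fingers":100,"dp":[-0.004,-0.03,0],"turn":8},{"fingers":100,"dp":[-0.004,-0.02,0],"turn":5},{"fingers":100,"dp":[0,-0.01,0],"turn":3}]'

```text
time: 10.8
eef_pos: [0.5263, -0.3259, 0.1891]
orientation: [0.02, 0.483, 0.875, -0.002]
ft_force: [1.1, -0.7, -0.2]
finger_gap: 0.0853
```

>>> step_arm --rows '[{"fingers":100,"dp":[0,-0.02,0],"turn":0},{"fingers":100,"dp":[0,-0.01,0],"turn":0},{"fingers":100,"dp":[0,0,0],"turn":0},{"fingers":100,"dp":[0,0,0],"turn":0},{"fingers":100,"dp":[0,0,0],"turn":0}]'

```text
time: 11.3
eef_pos: [0.5254, -0.3587, 0.1886]
orientation: [0.019, 0.485, 0.874, -0.002]
ft_force: [-0.0, 0.3, -0.2]
finger_gap: 0.0854
```

```bash
python3 - <<'E'
from s import *
st(); cap('wrist','w6'); st()
for n in ['plate','label','blank']:
    for r in robot.tip_of('wrist',n)[:1]: print(n,round(r['conf'],2),toworld('wrist',r['at']))
E
```

```text
11.3 [ 0.5254 -0.3587  0.1886] q [ 0.0194  0.4853  0.8741 -0.0019] tilt deg [ 1.8366 -1.266 ] jaw 31.943247921267453 j [-0.7776  0.5759  1.4757  0.0078  1.0517 -1.3386] F [-0.0256  0.3277 -0.1925] gap 0.08536355458001108
11.35 [ 0.5255 -0.3585  0.1886] q [ 0.0193  0.4851  0.8742 -0.0019] tilt deg [ 1.8335 -1.2604] jaw 31.966685968063437 j [-0.7773  0.5757  1.4759  0.0078  1.0517 -1.3387] F [-0.388  -0.9117  0.8128] gap 0.08504452722674141
plate 0.64 [ 0.514  -0.3695 -0.001 ]
label 0.86 [ 0.4898 -0.3448  0.0102]
blank 0.69 [ 0.677  -0.253   0.0028]
```

View pics/w6.png

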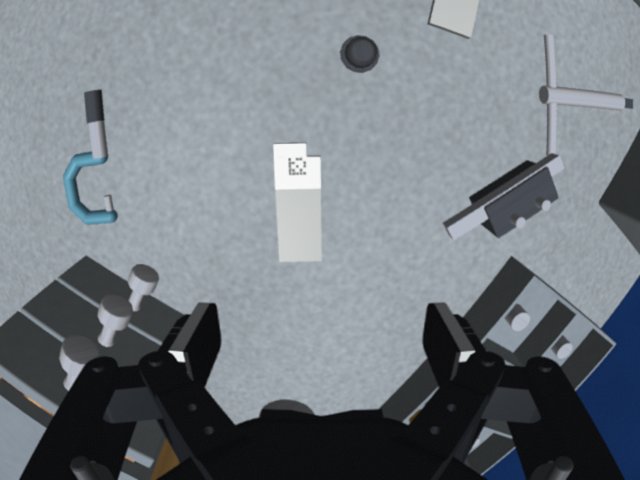

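```bash
python3 - <<'E'
from s import *
a=cv2.imread('pics/w6.png'); 
cv2.imwrite('pics/z11.png',cv2.resize(a[130:275,255:340],None,fx=4.1,fy=4.1,interpolation=cv2.INTER_CUBIC))
t=robot.trace('wrist','plate')[0]; m=t['pixels'].astype(np.uint8); print(t['conf'],m.sum())
c=max(cv2.findContours(m,cv2.RETR_EXTERNAL,cv2.CHAIN_APPROX_NONE)[0],key=len)[:,0]
W=np.array([onz('wrist',u,v,.008)[:2] for u,v in c])
r=cv2.minAreaRect((W*1e4).astype(np.float32)); print(r)
E
```

```text
0.73 5106
((5105.1513671875, -3703.9921875), (409.4648132324219, 1105.9854736328125), 32.48190689086914)
```

View pics/z11.png

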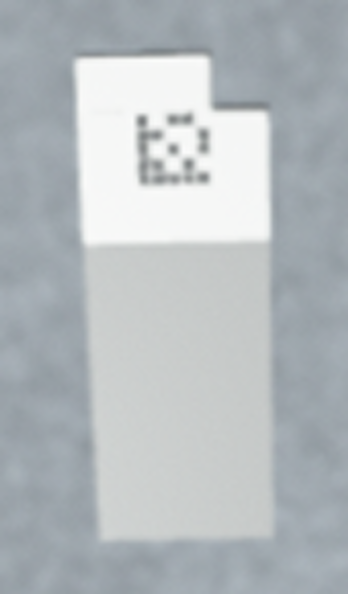

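```bash
python3 - <<'E'
from s import *
o=robot.observe(); q=np.array(o['orientation']); M=Ro.from_quat(q[[1,2,3,0]]).as_matrix(); p=np.array(o['eef_pos'])
for d in (0,.013):
  for x in (-.011,.011):
    print(d,x,[proj('wrist',p+M@np.array([x,y,-d])) for y in (-.0425,.0425)])
for d in (0,.003,.006,.013):
  for x in (-.011,.011):
    print(d,x,[proj('wrist',p+M@np.array([x,y,-d])) for y in (-.025,.025)])
E
python3 - <<'E'
import cv2
a=cv2.imread('pics/w6.png');b=cv2.imread('pics/w3.png')
import numpy as np
f=lambda im:cv2.resize(im[220:420,150:500],None,fx=2.2,fy=2.2,interpolation=cv2.INTER_CUBIC)
cv2.imwrite('pics/z12.png',f(a)); cv2.imwrite('pics/z13.png',f(b))
E
```

```text
0 -0.011 [(np.float64(230.56724631338489), np.float64(327.132697223837)), (np.float64(415.36650263621414), np.float64(326.9363997656807))]
0 0.011 [(np.float64(225.35540234245207), np.float64(284.25893402999463)), (np.float64(420.65928748053454), np.float64(284.09141198582216))]
0.013 -0.011 [(np.float64(224.2323914936336), np.float64(342.8892525533585)), (np.float64(421.86757491675576), np.float64(342.6553748032686))]
0.013 0.011 [(np.float64(217.92571151837814), np.float64(298.00878320443013)), (np.float64(428.27751525809856), np.float64(297.8063342223437))]
0 -0.011 [(np.float64(267.93164852751573), np.float64(328.3208166802931)), (np.float64(378.10100580260604), np.float64(328.2017987396017))]
0 0.011 [(np.float64(264.7504782769156), np.float64(284.9589076467724)), (np.float64(381.3810480888958), np.float64(284.85751394998243))]
0.003 -0.011 [(np.float64(267.08499051494715), np.float64(331.8673513267586)), (np.float64(378.9891111300383), np.float64(331.7434057828435))]
0.003 0.011 [(np.float64(263.7592040121956), np.float64(288.0300916008071)), (np.float64(382.419919175574), np.float64(287.924180326486))]
0.006 -0.011 [(np.float64(266.2149485668948), np.float64(335.52072069390573)), (np.float64(379.90166271059513), np.float64(335.39153932359613))]
0.006 0.011 [(np.float64(262.7358889314201), np.float64(291.20724406356214)), (np.float64(383.492266730998), np.float64(291.0964845940484))]
0.013 -0.011 [(np.float64(264.0894658983483), np.float64(344.48417178038756)), (np.float64(382.13063885232737), np.float64(344.341446991179))]
0.013 0.011 [(np.float64(260.215575762852), np.float64(299.06155579416617)), (np.float64(386.1328881710746), np.float64(298.93802898091445))]
```

View pics/z12.png

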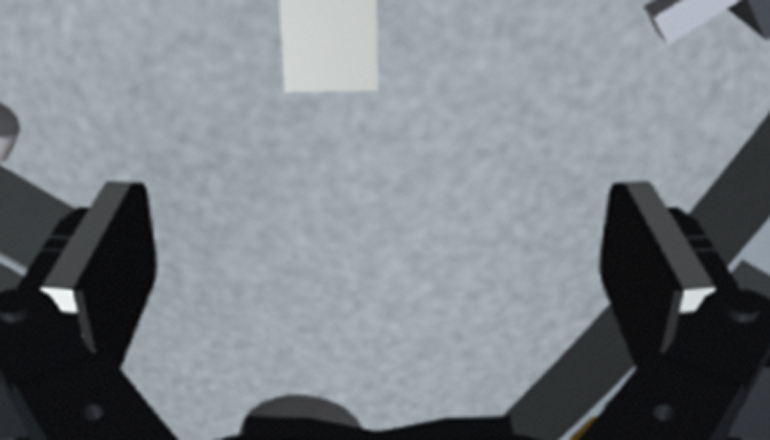

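View pics/z13.png

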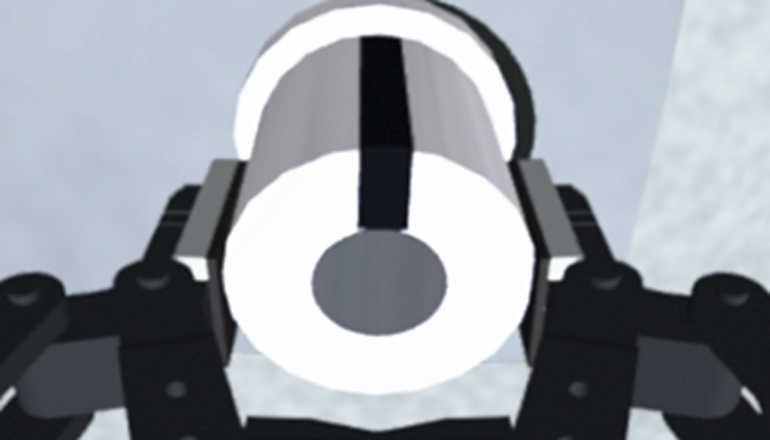

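>>> step_arm --rows '[{"fingers":100,"dp":[-0.002,-0.015,-0.01],"turn":0.5},{"fingers":100,"dp":[-0.001,-0.015,-0.02],"turn":0},{"fingers":100,"dp":[0,0,-0.025],"turn":0},{"fingers":100,"dp":[0,0,-0.025],"turn":0},{"fingers":100,"dp":[0,0,-0.02],"turn":0}]'

```text
time: 12.05
eef_pos: [0.5245, -0.3956, 0.0879]
orientation: [0.025, 0.48, 0.877, -0.004]
ft_force: [0.3, 0.9, -0.4]
finger_gap: 0.0852
```

>>> step_arm --rows '[{"fingers":100,"dp":[0,0,-0.015],"turn":0},{"fingers":100,"dp":[0,0,-0.01],"turn":0},{"fingers":100,"dp":[0,0,-0.01],"turn":0},{"fingers":100,"dp":[0,0,0],"turn":0},{"fingers":100,"dp":[0,0,0],"turn":0}]'

```text
time: 12.55
eef_pos: [0.5218, -0.3975, 0.0453]
orientation: [0.022, 0.48, 0.877, -0.004]
ft_force: [0.0, -0.0, 0.2]
finger_gap: 0.0855
```

```bash
python3 s.py
```

```text
12.55 [ 0.5218 -0.3975  0.0453] q [ 0.0222  0.4799  0.877  -0.0039] tilt deg [ 2.0187 -1.618 ] jaw 32.64182000001923 j [-0.824   0.7896  1.5124  0.0094  0.7949 -1.3998] F [ 0.0093 -0.0015  0.1522] gap 0.08552032212308906
```

>>> step_arm --rows '[{"fingers":100,"dp":[0,0.004,-0.01],"turn":0},{"fingers":100,"dp":[0,0.004,-0.01],"turn":0},{"fingers":100,"dp":[0,0,-0.01],"turn":0},{"fingers":100,"dp":[0,0,-0.005],"turn":0},{"fingers":100,"dp":[0,0,0],"turn":0}]'

```text
time: 13.05
eef_pos: [0.523, -0.3892, 0.0095]
orientation: [0.024, 0.479, 0.877, -0.005]
ft_force: [-0.2, 0.2, 0.1]
finger_gap: 0.0853
```

```bash
python3 - <<'E'
from s import *
st(); cap('wrist','w7'); st()
E
```

```text
13.05 [ 0.523  -0.3892  0.0095] q [ 0.0241  0.4794  0.8772 -0.0045] tilt deg [ 2.1716 -1.7784] jaw 32.703898172545706 j [-0.8138  0.8394  1.5342  0.0095  0.7193 -1.3912] F [-0.2415  0.1689  0.0521] gap 0.08526383153022848
13.1 [ 0.5231 -0.3893  0.0098] q [ 0.0242  0.4794  0.8772 -0.0046] tilt deg [ 2.1844 -1.7892] jaw 32.70274789027873 j [-0.8138  0.8391  1.534   0.0095  0.7196 -1.3912] F [ 0.0893 -0.8864 -0.3366] gap 0.08540358448941353
```

View pics/w7.png

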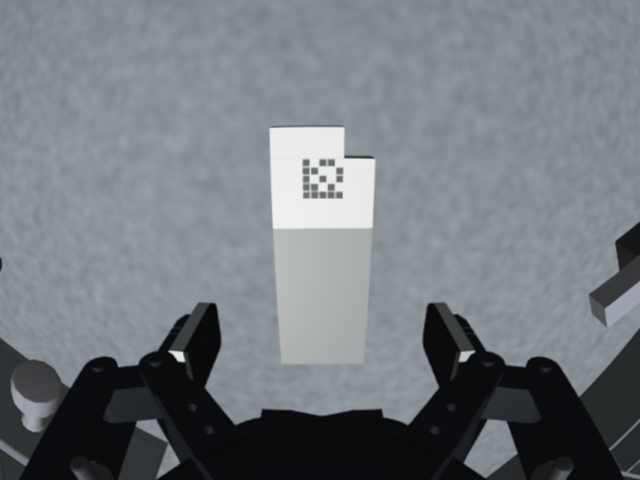

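>>> step_arm --rows '[{"fingers":100,"dp":[0,0,-0.006],"turn":0},{"fingers":100,"dp":[0,0,-0.005],"turn":0},{"fingers":100,"dp":[0,0,0],"turn":0},{"fingers":100,"dp":[0,0,0],"turn":0},{"fingers":100,"dp":[0,0,0],"turn":0}]'

```text
time: 13.6
eef_pos: [0.5236, -0.3902, -0.0015]
orientation: [0.025, 0.479, 0.877, -0.005]
ft_force: [0.0, -0.2, -0.1]
finger_gap: 0.0856
```

>>> step_arm --rows '[{"fingers":55,"dp":[0,0,-0.001],"turn":0},{"fingers":48,"dp":[0,0,0],"turn":0},{"fingers":20,"dp":[0,0,0],"turn":0},{"fingers":20,"dp":[0,0,0],"turn":0},{"fingers":20,"dp":[0,0,0],"turn":0}]' --grip_force 50

```text
time: 14.1
eef_pos: [0.5231, -0.3918, -0.0002]
orientation: [0.026, 0.479, 0.877, -0.006]
ft_force: [0.8, -0.2, -1.9]
finger_gap: 0.0385
```

```bash
python3 - <<'E'
from s import *
st(); cap('wrist','w8'); st()
E
```

```text
14.1 [ 0.5231 -0.3918 -0.0002] q [ 0.0257  0.4789  0.8775 -0.0063] tilt deg [ 2.236  -2.0469] jaw 32.77553666203408 j [-0.8153  0.8551  1.5338  0.0061  0.6998 -1.3916] F [ 0.8303 -0.1565 -1.8571] gap 0.03851257041683736
14.15 [ 0.5232 -0.3918 -0.0003] q [ 0.0258  0.4789  0.8775 -0.0063] tilt deg [ 2.2453 -2.0492] jaw 32.77147908337667 j [-0.8153  0.8553  1.5338  0.0062  0.6996 -1.3916] F [-0.3125  0.2917 -1.7253] gap 0.038211933419554055
```

View pics/w8.png

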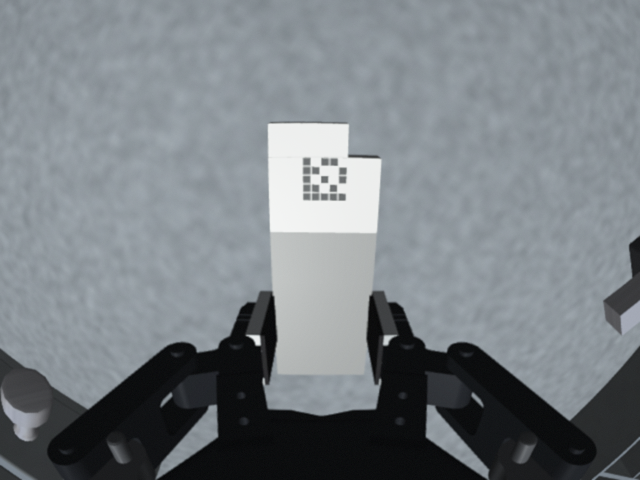

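```bash
cat > pl.py <<'E'
from s import *
# grasp-time reference
q0=np.array([.0258,.4789,.8775,-.0063]); M0=Ro.from_quat(q0[[1,2,3,0]]).as_matrix(); p0=np.array([.5232,-.3918,-.0003])
E
python3 - <<'E'
from pl import *
L=onz('wrist',325,179,.008); print('label',L)
c=[onz('wrist',*u,.008)[:2] for u in [(269,123),(276,374),(366,374),(381,157),(376,232),(271,232)]]; print(np.array(c))
e=lambda a,b:np.degrees(np.arctan2(*(c[a]-c[b])[::-1])); print(e(0,1),e(3,2),np.linalg.norm(c[0]-c[1]))
yaw=np.radians((e(0,1)+e(3,2))/2); ax=np.array([np.cos(yaw),np.sin(yaw)]); 
mid=(c[1]+c[2])/2; print('label from edges',mid+.09*ax, 'center',mid+.055*ax, 'grasp x',(p0[:2]-mid-.055*ax)@ax)
E
```

```text
label [ 0.4918 -0.3422  0.008 ]
[[ 0.4645 -0.3356]
 [ 0.5219 -0.4305]
 [ 0.5575 -0.4082]
 [ 0.5042 -0.3246]
 [ 0.5191 -0.3488]
 [ 0.4857 -0.3701]]
121.20999506761277 122.51551673729989 0.11086579707955975
label from edges [ 0.4922 -0.3429] center [ 0.5107 -0.3726] grasp x -0.022907732271026333
```

>>> step_arm --rows '[{"fingers":20,"dp":[0,0,0.005],"turn":0},{"fingers":20,"dp":[0,0,0.01],"turn":0},{"fingers":20,"dp":[0,0,0.01],"turn":0},{"fingers":20,"dp":[0,0,0.01],"turn":0},{"fingers":20,"dp":[0,0,0.01],"turn":0}]' --grip_force 70

```text
time: 14.65
eef_pos: [0.5224, -0.3902, 0.0459]
orientation: [0.024, 0.479, 0.878, -0.005]
ft_force: [-0.6, -0.2, -0.9]
finger_gap: 0.0378
```

```bash
cat >> pl.py <<'E'
n=M0.T@[0,0,1.]; lt=M0.T@(np.array([.4919,-.3425,.008])-p0); ax0=M0.T@np.array([np.cos(np.radians(122.5)),np.sin(np.radians(122.5)),0])
def rep():
    st(); o=robot.observe(); q=np.array(o['orientation']); M=Ro.from_quat(q[[1,2,3,0]]).as_matrix()
    a=M@ax0; nn=M@n
    print('label',np.array(o['eef_pos'])+M@lt,'yaw',np.degrees(np.arctan2(a[1],a[0])),'pitch',np.degrees(a[2]),'roll',np.degrees(np.cross(nn,a)[2]))
E
python3 - <<'E'
from pl import *
rep(); cap('wrist','w9')
E
```

```text
14.65 [ 0.5224 -0.3902  0.0459] q [ 0.0239  0.4789  0.8775 -0.0054] tilt deg [ 2.1088 -1.8522] jaw 32.771204127440065 j [-0.8146  0.7842  1.5259  0.0065  0.7827 -1.3908] F [-0.649  -0.1713 -0.8834] gap 0.03778948177561808
label [ 0.4912 -0.3409  0.0545] yaw 122.501817571868 pitch 0.24150730159319148 roll 0.012038699598803517
```

View pics/w9.png

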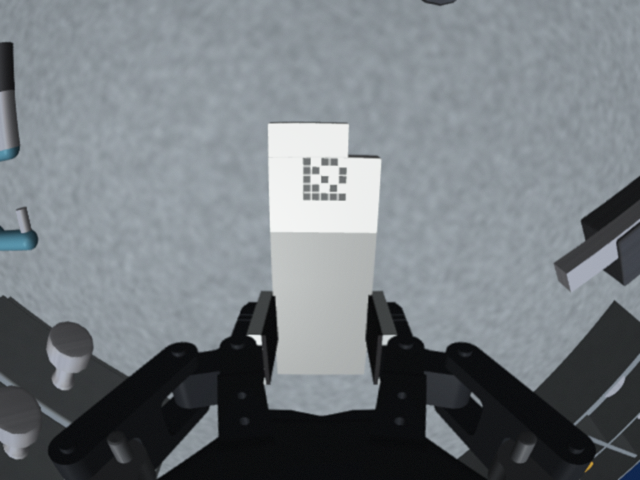

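>>> step_arm --rows '[{"fingers":20,"dp":[0,0,0.015],"turn":0},{"fingers":20,"dp":[0,0,0.02],"turn":0},{"fingers":20,"dp":[0,0,0.02],"turn":0},{"fingers":20,"dp":[0,0.01,0.02],"turn":-2},{"fingers":20,"dp":[0,0.02,0.01],"turn":-4}]'

```text
time: 15.2
eef_pos: [0.5232, -0.363, 0.1397]
orientation: [0.027, 0.527, 0.85, -0.008]
ft_force: [0.6, 0.8, -0.8]
finger_gap: 0.0373
```

>>> step_arm --rows '[{"fingers":20,"dp":[0,0.025,0],"turn":-5},{"fingers":20,"dp":[0,0.025,0],"turn":-5},{"fingers":20,"dp":[0,0.025,0],"turn":-5},{"fingers":20,"dp":[0,0.025,0],"turn":-5},{"fingers":20,"dp":[0,0.025,0],"turn":-5}]'

```text
time: 15.7
eef_pos: [0.5247, -0.237, 0.1487]
orientation: [0.031, 0.706, 0.708, -0.015]
ft_force: [0.3, -0.1, -1.7]
finger_gap: 0.0377
```

```bash
python3 -c "
from pl import *
rep()"
```

```text
15.7 [ 0.5247 -0.237   0.1487] q [ 0.0306  0.7058  0.7076 -0.0147] tilt deg [ 1.2909 -3.6622] jaw 0.18558790341184728 j [-0.5972  0.5552  1.671  -0.053   0.8614 -0.5663] F [ 0.2561 -0.0873 -1.7093] gap 0.037734494208605765
label [ 0.5248 -0.1785  0.1562] yaw 89.89666681265078 pitch -0.7248266838266076 roll -0.50296411316919
```

>>> step_arm --rows '[{"fingers":20,"dp":[0,0.025,0],"turn":-5},{"fingers":20,"dp":[0,0.025,0],"turn":-5},{"fingers":20,"dp":[0,0.025,0],"turn":-5},{"fingers":20,"dp":[0,0.025,0],"turn":-5},{"fingers":20,"dp":[0,0.025,0],"turn":-5}]'

```text
time: 16.2
eef_pos: [0.5248, -0.1071, 0.1543]
orientation: [0.029, 0.848, 0.53, -0.02]
ft_force: [-0.9, 1.1, -1.5]
finger_gap: 0.0378
```

>>> step_arm --rows '[{"fingers":20,"dp":[0,0.025,0],"turn":-5},{"fingers":20,"dp":[0,0.025,0],"turn":-5},{"fingers":20,"dp":[0,0.025,0],"turn":-5},{"fingers":20,"dp":[0,0.025,0],"turn":-5},{"fingers":20,"dp":[0,0.025,0],"turn":-5}]'

```text
time: 16.7
eef_pos: [0.525, 0.0232, 0.1598]
orientation: [0.026, 0.945, 0.324, -0.024]
ft_force: [0.0, -0.4, -2.2]
finger_gap: 0.0372
```

```bash
python3 -c "
from pl import *
rep(); cap('wrist','w10')"
```

```text
16.7 [0.525  0.0232 0.1598] q [ 0.0258  0.9453  0.3243 -0.0242] tilt deg [-1.6652 -3.7005] jaw -52.06436313593552 j [-0.1297  0.5089  1.7288 -0.0849  0.9261  0.8318] F [ 0.0106 -0.3779 -2.2446] gap 0.037213735031357525
label [0.5713 0.0589 0.1674] yaw 37.64152007016508 pitch -0.6435529826031819 roll -1.1196437539157755
```

View pics/w10.png

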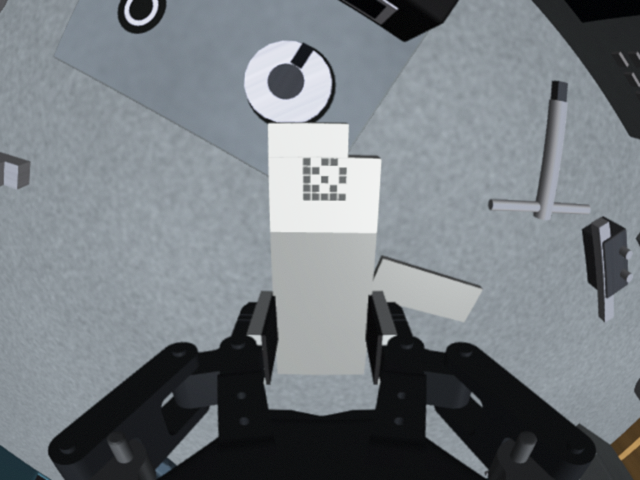

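>>> step_arm --rows '[{"fingers":20,"dp":[0,0.025,0],"turn":-4},{"fingers":20,"dp":[0,0.025,0],"turn":-4},{"fingers":20,"dp":[0,0.025,0],"turn":-4},{"fingers":20,"dp":[0,0.025,-0.005],"turn":-4},{"fingers":20,"dp":[0,0.025,-0.005],"turn":-4}]'

```text
time: 17.25
eef_pos: [0.5259, 0.1549, 0.1555]
orientation: [0.021, 0.988, 0.148, -0.024]
ft_force: [-0.4, 0.0, -1.5]
finger_gap: 0.0374
```

>>> step_arm --rows '[{"fingers":20,"dp":[0,0.02,-0.005],"turn":-4},{"fingers":20,"dp":[0,0.02,-0.005],"turn":-3},{"fingers":20,"dp":[0,0.015,-0.005],"turn":-2},{"fingers":20,"dp":[0,0.01,-0.005],"turn":0},{"fingers":20,"dp":[0,0,0],"turn":0}]'

```text
time: 17.75
eef_pos: [0.526, 0.2255, 0.1387]
orientation: [0.019, 0.997, 0.07, -0.024]
ft_force: [-0.6, 0.1, -1.4]
finger_gap: 0.0376
```

```bash
python3 -c "
from pl import *
rep()"
```

```text
17.75 [0.526  0.2255 0.1387] q [ 0.0187  0.9971  0.0695 -0.0239] tilt deg [-2.5778 -2.3249] jaw -81.97391997805246 j [ 0.2253  0.5997  1.6084 -0.0354  0.9867  1.6772] F [-0.605   0.1058 -1.3614] gap 0.03763342389630697
label [0.5838 0.2334 0.147 ] yaw 7.755639445195192 pitch 0.06855575240264879 roll -1.1622673145763314
```

>>> step_arm --rows '[{"fingers":20,"dp":[-0.003,0.003,-0.01],"turn":-1},{"fingers":20,"dp":[-0.004,0.003,-0.01],"turn":-1},{"fingers":20,"dp":[0,0,-0.01],"turn":0},{"fingers":20,"dp":[0,0,-0.01],"turn":0},{"fingers":20,"dp":[0,0,0],"turn":0}]'

```text
time: 18.25
eef_pos: [0.5179, 0.2294, 0.0958]
orientation: [0.019, 0.998, 0.05, -0.025]
ft_force: [0.4, 0.3, -0.5]
finger_gap: 0.0376
```

```bash
python3 -c "
from pl import *
rep()"
```

```text
18.25 [0.5179 0.2294 0.0958] q [ 0.0188  0.9982  0.0503 -0.0247] tilt deg [-2.7211 -2.2948] jaw -84.17701652149768 j [ 0.2346  0.6582  1.6482 -0.0359  0.891   1.728 ] F [ 0.3581  0.3255 -0.5405] gap 0.03764193449228777
label [0.576  0.2351 0.1041] yaw 5.550416917335712 pitch 0.006059469074655262 roll -1.2275024442859985
```

>>> step_arm --rows '[{"fingers":20,"dp":[0.0005,0.001,-0.005],"turn":0},{"fingers":20,"dp":[0.0005,0.001,-0.005],"turn":0},{"fingers":20,"dp":[0,0,-0.002],"turn":0},{"fingers":20,"dp":[0,0,0],"turn":0},{"fingers":20,"dp":[0,0,0],"turn":0}]'

```text
time: 18.75
eef_pos: [0.5198, 0.231, 0.0824]
orientation: [0.019, 0.998, 0.05, -0.025]
ft_force: [-0.4, 0.3, -1.6]
finger_gap: 0.0376
```

```bash
python3 -c "
from pl import *
rep(); cap('wrist','w11'); a=cap('side','s11'); cap('top','t11'); rep()
cv2.imwrite('pics/z14.png',cv2.resize(a[110:240,190:390,::-1],None,fx=4,fy=4,interpolation=cv2.INTER_CUBIC))
for c in ('wrist','side'):
  for n in ('label','plate','keyway','part'):
    for r in robot.tip_of(c,n)[:1]: print(c,n,round(r['conf'],2),toworld(c,r['at']))
"
```

```text
18.75 [0.5198 0.231  0.0824] q [ 0.0189  0.9983  0.0499 -0.0246] tilt deg [-2.7015 -2.2969] jaw -84.22698574394221 j [ 0.2366  0.6812  1.6488 -0.0366  0.8672  1.732 ] F [-0.4413  0.3264 -1.578 ] gap 0.03761900140290231
label [0.5779 0.2367 0.0908] yaw 5.501189469993332 pitch 0.027138937257557328 roll -1.2339803537987781
18.9 [0.5198 0.231  0.0826] q [ 0.0188  0.9983  0.0499 -0.0245] tilt deg [-2.6922 -2.2929] jaw -84.22875037797044 j [ 0.2365  0.6809  1.6489 -0.0366  0.8673  1.7319] F [-0.0808  0.1436 -0.5136] gap 0.03756038294723457
label [0.5779 0.2366 0.0909] yaw 5.499765575600704 pitch 0.03685722718231383 roll -1.230963930534354
wrist label 0.69 [0.5771 0.2381 0.0915]
wrist plate 0.59 [0.5466 0.2333 0.0811]
wrist keyway 0.74 [0.6139 0.0978 0.051 ]
wrist part 0.91 [0.5902 0.0993 0.012 ]
side plate 0.73 [0.5421 0.2352 0.0867]
side keyway 0.77 [0.615  0.1039 0.0523]
side part 0.56 [0.5886 0.0976 0.0128]
```

View pics/w11.png

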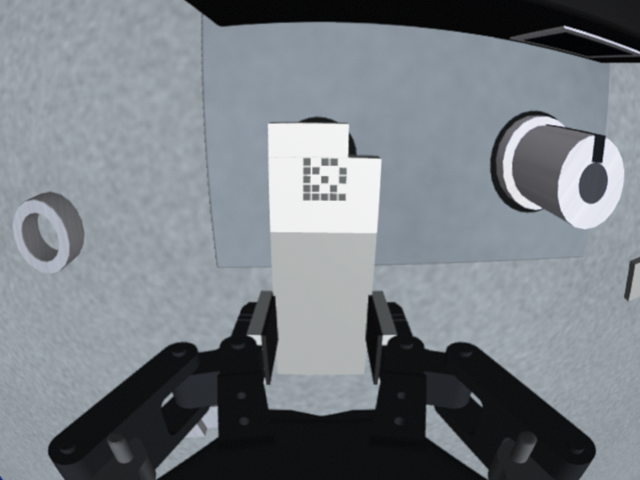

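View pics/z14.png

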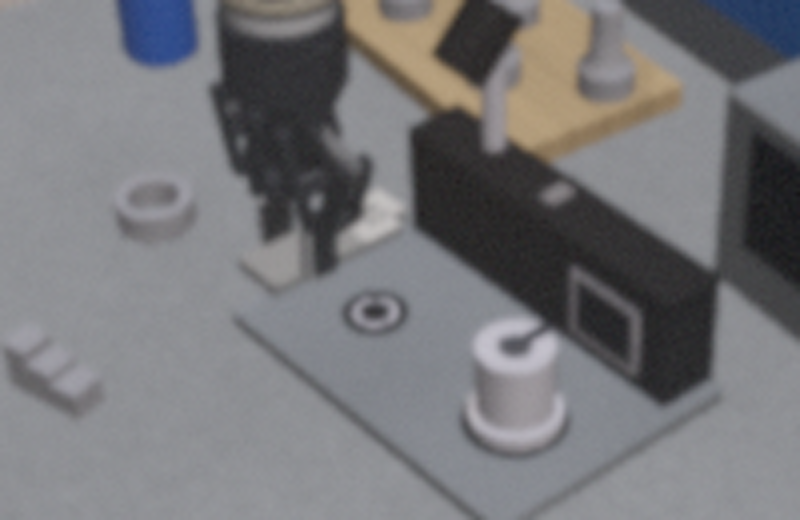

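View pics/t11.png

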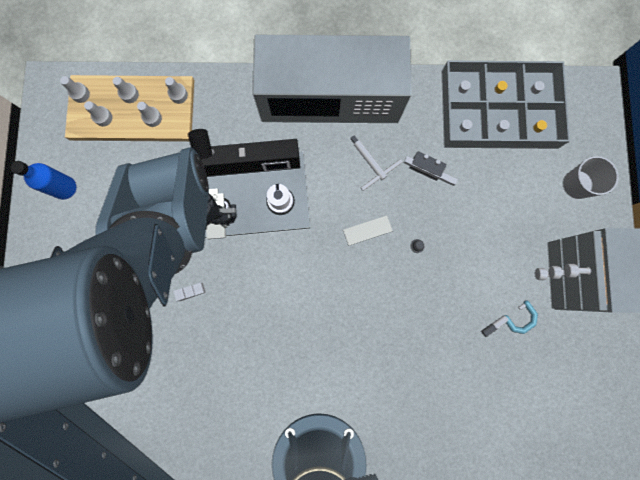

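```bash
python3 -c "
from pl import *
rep(); print(robot.job_done()); rep()"
```

```text
19.3 [0.5197 0.2309 0.0824] q [ 0.0189  0.9983  0.0499 -0.0247] tilt deg [-2.7189 -2.2993] jaw -84.22800981749089 j [ 0.2365  0.6812  1.6491 -0.0366  0.8672  1.7319] F [ 0.1192  0.0937 -0.9555] gap 0.03765290239029306
label [0.5778 0.2366 0.0907] yaw 5.499550676458591 pitch 0.009679486064738585 roll -1.2347594194294216
the job is handed in; nothing more can be done
None
the job is handed in; nothing more can be done
```

I handed the job in at 19.3 s. The part is turned and released, and the arm is holding the notched plate over the read pad.

- **Part:** I turned it about 151° clockwise (seen from above) in place and slid it about 4 mm to centre it on its spot. After release, the keyway yaw measured 5.4–5.9°. The station yaw measured 5.4–5.9° in the same picture, or up to 6.3° from one noisier edge. The part's axis was within about 2 mm of the spot centre.
- **Plate:** I gripped the notched plate at its bare end, with the frosted end pointing at the scanner block at yaw 5.5°. The label is computed to be at (0.578, 0.237, 0.091) m, which is about 79 mm above the pad and within about 1.5 mm of its centre. The network placed the label at (0.577, 0.238, 0.0915), which agrees.
- **Level:** Pitch is about 0° but roll is about −1.2°, because the tool tilts slightly when it moves fast. I left that uncorrected. The plate stayed at the same pixels in the wrist view from the grasp onward, so it did not slip.
- **Other things:** The final top picture showed the spare plate and the bystanders in view where they were; the ring was hidden under the arm there but looked in place in the side and wrist views. The gripper looked clear of the reading head, and the measured forces were near zero apart from the plate's weight.

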